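Move the sprung-pin guard door to the loaded test nest

ROBOT

A 6-joint arm with a two-finger parallel gripper is mounted at the origin on the work surface. World frame = base frame: x ahead of the robot, y to its left, z up, the work surface at z = 0. Lengths are in m, angles in rad, forces in N, time in s.
With the tool pointing down it reaches from about 0.225 to 0.875 m from the base axis. Payload 3.4 kg.
Tool frame: the origin (TCP) lies at the very end of the fingers, on their centre line; the grasp point (between the pads) lies manip.pinch_z behind it (manip.pinch_z is the distance from the TCP to the grasp point, in m); z points along the fingers, y is the direction in which the jaws open and shut (so a half turn about z gives the same grasp; the last joint's range is limited). The gripper opens to 85 mm and grips with 20 to 120 N. Pads are 22 mm wide; open, the fingers measure 114 mm over their backs; the gripper's body (76 mm by 85 mm) begins 54 mm behind the grasp point. The pads swing forward as they close: fully open they stand 13 mm farther back than shut.
Start: joints at [0.98, 0.276, 1.505, -0, 1.361, -0.121], TCP at [0.26, 0.513, 0.231] pointing down, gripper open.
Joint ranges: [-2.89, 2.89], [-0.75, 2.08], [0.22, 2.7], [-1.18, 4.32], [0.11, 2.71], [-2.7, 2.7]. Speed limits (rad/s): [2.57, 2.57, 3.14, 3.14, 3.14, 3.14].

INTERFACE

Orientations are given as a unit quaternion [w, x, y, z].
In Python, from rig import manip, imaging, workorder gives the robot as it stands.
- The arm moves only by the tool apply_moves, never from a script. Its argument "moves" is one flat list of numbers, 7 for each row, row after row: the finger opening in m, from 0 to 0.0854, then the shift along the tool's x, y, z in m, then the turn, a rotation vector about the tool's x, y, z in rad. In form: [jaw, tx, ty, tz, rx, ry, rz, jaw, tx, ty, tz, rx, ry, rz, ...]. A call has exactly 8 rows; each row shifts and turns the pose as measured when the row begins, along the tool's axes as they then stand; what a row does not reach is not made up. A row lasts 1/12 s, in which the tool goes at most 41.7 mm and 7.16 degrees, less where a joint would pass 70% of its speed; a pose out of reach is approached as far as the arm can. A call with a gripper value outside its range is refused whole. The fingers move at their own pace and stop on an object; "newtons" is the grip in N (left out, the last holds). Time passes only in rows, so rows that do not move let the fingers close, or fill a call up. It gives the time, the measured TCP pose, the force and the opening at its end, in the units of the state.
- manip.get_state(): the state, without advancing time (a new reading comes with each control period).
- imaging.get_image(name): name is "side" or "top"; returns a dict with "image" (420x560x3 uint8, red, green, blue), "range_z" (420x560 float32, m along the optical axis (not along the pixel's ray), 0 where there is no reading), "fx", "fy", "cx", "cy" (pixels), "k1" (the pictures are not rectified: a ray, as slopes to the right and down, at radius r is drawn at 1 + k1 r^2 times it, then the intrinsics apply), "R" (3x3) and "t" (3): a world point X has camera coordinates R X + t. Camera axes: x right, y down, z forward; pixel columns grow to the right and rows downward; lengths in m; the calibration is good to about 2 mm. A picture is of the moment at which its call begins.
- workorder.sign_off(): hands the job in, once; it reports no verdict.
The state is a dict: "clock": time; "qpos": joint angles; "qd": joint speeds; "effort": joint torques, N m; "position": TCP position; "ee_rot": TCP orientation; "contact_force": force on the tool from outside, world axes, zero at the start; "moment": the same for the moment, N m; "width": finger opening in m.
Only numpy, scipy, OpenCV 4.12 (cv2) and the standard library are available. Lean on these libraries where they do the work, as an engineer would, in place of code of your own. Each camera call takes 0.05 s, during which the arm holds its last target.

TASK

One test nest has a yellow guard door hanging from its hinge. Pinch the door's two red tabs together to pull in its sprung hinge pins, lift the door straight off, and hang it upright on the hinge of the nest that holds the black board carrier. Lower it fully into the two hinge cradles before letting go, so that both pins spring out fully under their keepers.

Things in the scene. Friction and masses are not known exactly. Their poses are not given: they have to be found in the camera images.
- guard_grip (a point): Guard door (0.26 kg): the point midway between its two red tabs where to grip, 35 mm above its hinge axis; y along the hinge, z up. Steel hinge tube 18 mm thick, 172 mm long; yellow frame 108 mm wide below it, lower edge 101 mm under the axis. The tabs stand 10 to 53 mm above the axis, each 24 mm wide along x, 8 mm thick along y. It may hang either way round.
- nest_loaded_seat (a point): Nest with the black board carrier: middle of its hinge line, 125 mm above the bench, where the door's hinge axis comes to rest (guard_grip 35 mm above it); y along the hinge, z up. V cradles 75 mm either side, mouths 52 mm wide, edges 18 mm above the line, take the tube from above. All three nests are alike, 0.24 m wide, 159 mm high; the others have bare brass fixtures.
- pin_left (a joint): Sprung hinge pin on the door's +y side, moved by its red tab: 0 = out, 0.020 m = pulled fully in. Pinching both tabs from above along y pulls both pins in: outer faces 64 mm apart free, 24 mm pinched. Spring 5 N per tab, 10 N fully in: 20 N or more of grip, kept shut, also carries the door.
- pin_right (a joint): The same for the pin on its -y side. Pins out reach 106 mm from the door's middle and are caught under the keepers: steel lips outside the cradles, 28 to 34 mm above the hinge line, starting 95 mm from its middle. Pulled in they reach 86 mm and the door passes freely up and down.
Things that resemble listed ones, but are neither listed nor needed, are in the scene too. Of the things that look like the part that bears guard_grip, the smaller one is meant.

How it is judged:
On the way, in this order (a step that is already met when the one before it is completed fails the run):
1. both hinge pins pulled in (value of joint each of pin_left, pin_right above 0.012 m), for 0.1 s.
2. door lifted clear of its hinge (height (world z) of guard_grip above 0.21 m), for 0.1 s.
At the end, for the whole second after the job is handed in: The door hangs upright (within 0.2 rad) in the loaded nest's hinge: its grip point within 18 mm of the hinge middle in plan and 27 to 42 mm above the hinge line, its hinge axis within 0.17 rad of the nest's, and both pins sprung out to within 6 mm (horizontal distance between guard_grip and nest_loaded_seat below 0.018 m and z of guard_grip in the frame of nest_loaded_seat between 0.027 and 0.042 m and angle between the y axis of guard_grip and the y axis of nest_loaded_seat, either way round below 0.17 rad and angle between guard_grip's own z axis and vertical below 0.2 rad and value of joint each of pin_left, pin_right below 0.006 m); the robot touches nothing.
It also fails if it takes over 51 s, if anything falls off the work surface, if the arm or the gripper's body presses on something with over 40 N, if the wrist force passes 120 N, or if a joint passes its speed limit or range.

## Working session

There is one attempt and no reset: what is moved stays moved. The work goes in short steps, Python scripts to look and compute and a tool call to move; the robot and the scene stay as the last step left them, time stands still between calls to the robot, and variables do not carry over. Pictures are saved under pics/ and viewed, and the job is handed in when it is done.

Besides the shell and the picture viewer there is one more tool, called as name(argument=value, ...) on one line, values as JSON. apply_moves: Moves the arm, as the interface text tells. Its arguments: {"type":"object","properties":{"moves":{"type":"array"},"newtons":{"type":"number"}},"required":["moves"]}

```bash
ls; mkdir -p pics
python3 - <<'E'
from rig import manip, imaging, workorder
import cv2,numpy as np
print(manip.get_state(), manip.pinch_z)
for n in("side","top"):
    d=imaging.get_image(n)
    cv2.imwrite(f"pics/{n}0.png",d["image"][:,:,::-1])
    np.savez(f"{n}0.npz",**d)
    print({k:v for k,v in d.items() if k not in("image","range_z")})
E
```

```text
pics
{'clock': 0.0, 'qpos': array([ 9.79995103e-01,  2.76596681e-01,  1.50614677e+00, -1.44643403e-05,
        1.36064429e+00, -1.20974125e-01]), 'qd': array([ 8.79982619e-04, -5.99814755e-04,  2.64550121e-04, -7.23814127e-04,
        4.59431277e-05, -4.18652152e-04]), 'effort': array([-1.65898873e-03, -4.16788495e+01, -2.45802891e+01, -3.00553902e-04,
        1.09001613e-02, -2.85937512e-05]), 'position': array([0.26002762, 0.51226707, 0.23043328]), 'ee_rot': array([-3.06096632e-04,  2.32757343e-01,  9.72534428e-01, -8.43767349e-04]), 'contact_force': array([-0.48652765, -0.31344087,  0.20020098]), 'moment': array([-0.02099237, -0.01217842, -0.00018616]), 'width': 0.08522252853175391} 0.0187
{'fx': 511.319567477156, 'fy': 511.319567477156, 'cx': 280.2528666518488, 'cy': 216.88882100016025, 'k1': -0.18637547920125166, 'R': array([[ 0.77942136, -0.62611944,  0.02183535],
       [-0.39551191, -0.51878243, -0.75791498],
       [ 0.4858731 ,  0.58209899, -0.65198781]]), 't': array([-0.29471185,  0.35451951,  1.1433812 ])}
{'fx': 483.27907023640915, 'fy': 483.27907023640915, 'cx': 271.308220956507, 'cy': 222.03982157096357, 'k1': -0.16617530222916074, 'R': array([[ 0.02016954, -0.99947778,  0.02524593],
       [-0.99689573, -0.02202675, -0.07558924],
       [ 0.07610585, -0.02364295, -0.9968194 ]]), 't': array([0.05484075, 0.44829198, 1.27082448])}
```

View pics/side0.png

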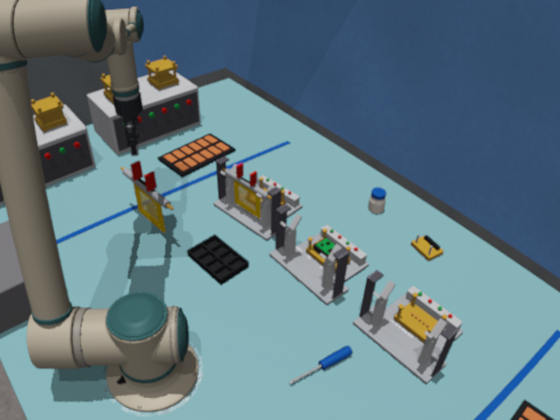

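View pics/top0.png

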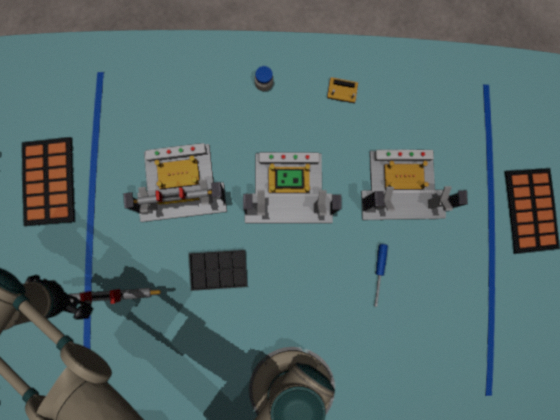

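Run:
```python
import cv2,numpy as np
a=np.load("side0.npz")["image"][:,:,::-1]; b=np.load("top0.npz")["image"][:,:,::-1]
cv2.imwrite("pics/z1.png",cv2.resize(a[140:390,120:470],(800,571),interpolation=cv2.INTER_CUBIC))
cv2.imwrite("pics/z2.png",cv2.resize(b[130:310,50:350],(800,480),interpolation=cv2.INTER_CUBIC))
```

```text
(no output)
```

View pics/z1.png

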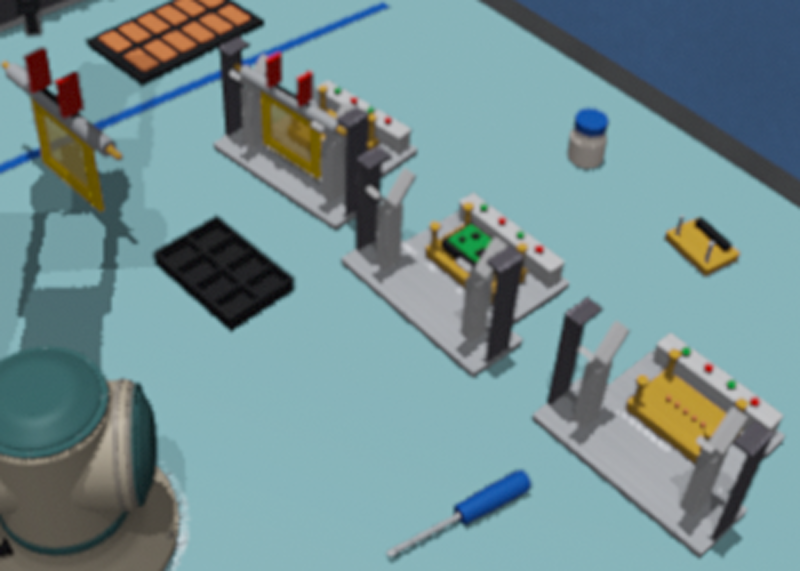

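View pics/z2.png

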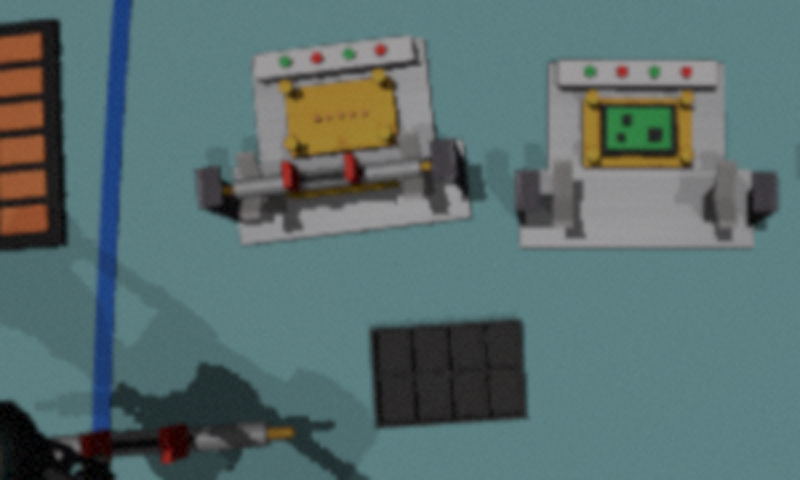

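```bash
cat > h.py <<'E'
import cv2,numpy as np
def cloud(d):
    h,w=d["range_z"].shape
    K=np.array([[d["fx"],0,d["cx"]],[0,d["fy"],d["cy"]],[0,0,1]],float)
    v,u=np.mgrid[0:h,0:w]
    p=cv2.undistortPoints(np.stack([u,v],-1).reshape(-1,1,2).astype(float),K,np.array([float(d["k1"]),0,0,0]),None,None).reshape(h,w,2) if False else und(u,v,d)
    z=d["range_z"].astype(float)
    c=np.dstack([p[...,0]*z,p[...,1]*z,z])
    X=(c-d["t"])@d["R"]
    X[z==0]=np.nan
    return X
def und(u,v,d):
    x=(u-d["cx"])/d["fx"];y=(v-d["cy"])/d["fy"];a,b=x.copy(),y.copy()
    for _ in range(30):
        f=1+d["k1"]*(a*a+b*b);a=x/f;b=y/f
    return np.dstack([a,b])
def rayplane(u,v,d,zp):
    p=und(np.array([[float(u)]]),np.array([[float(v)]]),d)[0,0]
    D=d["R"].T@np.array([p[0],p[1],1]);C=-d["R"].T@d["t"]
    return C+D*(zp-C[2])/D[2]
E
python3 - <<'E'
from h import *
for n in("side","top"):
    d=dict(np.load(n+"0.npz")); X=cloud(d); I=d["image"].astype(int)
    r,g,b=I[...,0],I[...,1],I[...,2]
    m=(r>80)&(g<0.4*r)&(b<0.4*r)
    k,l,s,c=cv2.connectedComponentsWithStats(m.astype(np.uint8),connectivity=8)
    for i in range(1,k):
        if s[i,4]<15: continue
        P=X[l==i]; P=P[np.isfinite(P[:,0])]
        print(n,c[i].round(1),s[i],"med",np.median(P,0).round(3),"min",np.percentile(P,3,0).round(3),"max",np.percentile(P,97,0).round(3))
    y=(r>100)&(b<0.55*r)&(g>0.5*r)
    k,l,s,c=cv2.connectedComponentsWithStats(y.astype(np.uint8),connectivity=8)
    for i in range(1,k):
        if s[i,4]<15: continue
        P=X[l==i]; P=P[np.isfinite(P[:,0])]
        print(n,"Y",c[i].round(1),s[i,4],"med",np.median(P,0).round(3),"min",np.percentile(P,3,0).round(3),"max",np.percentile(P,97,0).round(3))
    D=(I.max(-1)<85)&(X[...,2]>.14)&(X[...,0]>.4)
    k,l,s,c=cv2.connectedComponentsWithStats(D.astype(np.uint8),connectivity=8)
    for i in range(1,k):
        if s[i,4]<25: continue
        P=X[l==i]
        print(n,"D",c[i].round(1),s[i,4],"med",np.median(P,0).round(3),"min",np.percentile(P,3,0).round(3),"max",np.percentile(P,97,0).round(3))
E
```

```text
side [188.1 101.1] [186  99   5   5  22] med [0.627 0.862 0.119] min [0.621 0.855 0.112] max [0.637 0.88  0.125]
side [164.  109.7] [162 107   5   6  22] med [0.522 0.858 0.121] min [0.516 0.85  0.113] max [0.53  0.868 0.126]
side [ 76.6 144.3] [ 74 142   6   6  29] med [0.178 0.839 0.12 ] min [0.173 0.832 0.108] max [0.187 0.851 0.125]
side [ 46.9 155.2] [ 44 153   6   6  28] med [0.074 0.841 0.12 ] min [0.066 0.833 0.112] max [0.082 0.851 0.126]
side [135.8 169.9] [132 162   9  18  93] med [0.244 0.499 0.177] min [0.234 0.495 0.151] max [0.257 0.504 0.199]
side [239.1 170.3] [237 164   5  14  55] med [0.489 0.333 0.162] min [0.482 0.33  0.141] max [0.497 0.337 0.177]
side [149.1 180.3] [145 172   9  19  94] med [0.25  0.426 0.181] min [0.24  0.422 0.152] max [0.264 0.432 0.2  ]
side [252.9 178.6] [250 172   6  14  61] med [0.498 0.279 0.16 ] min [0.49  0.274 0.14 ] max [0.508 0.284 0.178]
side Y [160.5  65. ] 275 med [0.586 0.978 0.236] min [0.545 0.932 0.232] max [0.629 1.021 0.247]
side Y [106.3  79.3] 87 med [0.37  0.994 0.238] min [0.224 0.515 0.157] max [0.449 1.208 0.466]
sid
[... 5826 characters left out ...]
8]
top D [216.2 189.9] 144 med [0.51  0.201 0.158] min [0.493 0.189 0.152] max [0.527 0.211 0.162]
top D [378.3 198.5] 165 med [ 0.499 -0.189  0.158] min [ 0.483 -0.203  0.142] max [ 0.517 -0.18   0.162]
top D [462.4 197.1] 118 med [ 0.509 -0.403  0.158] min [ 0.491 -0.414  0.153] max [ 0.524 -0.394  0.162]
top D [128.8 200.1] 126 med [0.481 0.41  0.158] min [0.465 0.401 0.153] max [0.499 0.42  0.162]
top D [160.  197.2] 32 med [0.489 0.334 0.16 ] min [0.48  0.333 0.141] max [0.501 0.338 0.175]
top D [247.9 202.6] 124 med [0.48  0.124 0.158] min [0.466 0.114 0.155] max [0.499 0.133 0.162]
top D [336.4 201.9] 119 med [ 0.488 -0.087  0.158] min [ 0.471 -0.096  0.154] max [ 0.505 -0.079  0.162]
```

Run:
```python
from h import *
for nm,c,yaw in(("L",(.4955,.3065),.135),("M",(.484,.0185),.038)):
  out=[]
  for n in("side","top"):
    d=dict(np.load(n+"0.npz")); X=cloud(d)
    q=X-np.array([*c,0.125]); lx=q[...,0]*np.cos(yaw)+q[...,1]*np.sin(yaw); ly=-q[...,0]*np.sin(yaw)+q[...,1]*np.cos(yaw); lz=q[...,2]
    box=(abs(lx)<.045)&(abs(ly)<.14)
    for lo,hi in((.029,.04),(.0,.024)):
      m=box&(lz>lo)&(lz<hi)
      h,_=np.histogram(ly[m],np.arange(-.13,.131,.005)); print(nm,n,lo,h)
    for s in(-1,1):
      m=box&(lz>.029)&(lz<.038)&(s*ly>.09); P=np.c_[lx,ly][m] if 0 else np.stack([lx[m],ly[m]],1)
      print(nm,n,"keeper",s,np.percentile(P,[2,50,98],0).round(4).tolist())
      m=box&(lz>.004)&(lz<.022)&(s*ly>.06)&(s*ly<.09); P=np.stack([lx[m],ly[m]],1)
      print(nm,n,"cradle",s,np.percentile(P,[2,50,98],0).round(4).tolist())
    # base plate
    q2=(X[...,2]>.002)&(X[...,2]<.018)&(lx>-.1)&(lx<.2)&(abs(ly)<.125)
    I=d["image"].astype(int); q2&=(I.max(-1)-I.min(-1)<25)&(I.min(-1)>70)
    r=cv2.minAreaRect(np.stack([X[...,0][q2],X[...,1][q2]],1).astype(np.float32)*1000); print("plate",n,r)
```

```text
L side 0.029 [ 0  1 18 17 17 16 14  2  0  0  0  0  0  0  0  0  0  0  0  1 14  4  1  0
  0  0  0  0  0  0  2 21  2  0  0  0  0  0  0  0  0  0  0  0  4 20  8 13
 12  5  0  0]
L side 0.0 [ 0  4 60 11  3  0  1  3  4 21 13 24 16 11  7  8  7 12  5 12 23  6  4  6
  8  4 12  9  7  9  7 24 11  3  1  7  3 10  8 15 18 21 17  5  2  4  3 10
 33  4  0  0]
L side keeper -1 [[-0.0155, -0.1194], [0.0024, -0.1075], [0.0213, -0.0944]]
L side cradle -1 [[-0.0255, -0.0855], [-0.0008, -0.0723], [0.031, -0.0623]]
L side keeper 1 [[-0.0174, 0.0945], [-0.0007, 0.1045], [0.0173, 0.1174]]
L side cradle 1 [[-0.0292, 0.0642], [-0.0, 0.0752], [0.0288, 0.0862]]
plate side ((554.2880249023438, 315.75958251953125), (202.66453552246094, 243.80918884277344), 7.381126403808594)
L top 0.029 [ 0  0 17 32 33 31 31  0  0  0  0  0  0  0  0  0  0  0  0  0  9  2  1  0
  0  0  0  0  0  0  0  9  2  0  0  0  0  0  0  0  0  0  0  0  1 30 29 31
 30 25  0  0]
L top 0.0 [ 0  0 10  3  0  0  0  3  3 41 48 44 45 15 15 12 15 14 14 13 17  2  0  9
 14 14 13 15 14 14 16 21  2  0  2 13 15 14 13 43 46 45 38 14  4  7  0  0
  4  1  0  0]
L top
[... 1190 characters left out ...]
  0  0  0  0  0  0  0  0  0  0  0  0  0
  0  0  0  0  0  0  0  0  0  0  0  0  0  0  0  0  0  0  0  0  0 29 30 32
 36 21  0  0]
M top 0.0 [ 0  0  1  2  0  0  0  0  0 27 33 32 29  0  0  0  0  0  0  0  0  0  0  0
  0  0  0  0  0  0  0  0  0  0  0  0  0  0  0 28 35 34 16  0  0  0  0  0
  1  1  0  0]
M top keeper -1 [[-0.0173, -0.1173], [-0.0001, -0.1071], [0.0168, -0.0969]]
M top cradle -1 [[-0.0294, -0.0841], [0.0133, -0.0748], [0.0293, -0.0659]]
M top keeper 1 [[-0.014, 0.0959], [0.0026, 0.1057], [0.0195, 0.1175]]
M top cradle 1 [[-0.027, 0.0668], [0.0177, 0.0742], [0.0338, 0.0821]]
plate top ((543.5123291015625, 19.124649047851562), (195.8803253173828, 240.76254272460938), 1.2531723976135254)
```

apply_moves(moves=[0.085,0,0,-0.035,0,0,0,0.085,0,0,-0.035,0,0,0,0.085,0,0,0,0,0,-0.1,0.085,0,0,0,0,0,-0.1,0.085,0,0,0,0,0,-0.1,0.085,0,0,0,0,0,-0.1,0.085,0,0,0,0,0,-0.1,0.085,0,0,0,0,0,-0.1], newtons=50)

```text
clock: 0.77
position: [0.2585, 0.51, 0.2989]
ee_rot: [-0.004, -0.079, 0.997, -0.005]
contact_force: [-0.2, -0.6, 1.4]
width: 0.085
```

```bash
cat > g.py <<'E'
import sys,numpy as np
from rig import manip
from scipy.spatial.transform import Rotation as Ro
def go(x,y,z,yaw):
    s=manip.get_state();q=s["ee_rot"];R=Ro.from_quat(q,scalar_first=True)
    th=yaw+np.pi/2
    T=Ro.from_matrix(np.array([[-np.sin(th),np.cos(th),0],[np.cos(th),np.sin(th),0],[0,0,-1]]))
    rv=(R.inv()*T).as_rotvec(); d=np.array([x,y,z])-s["position"]
    print("t",s["clock"],"pos",s["position"].round(4),"w",round(s["width"],4),"F",s["contact_force"].round(1),"q",s["qpos"].round(2))
    print("tool shift now",R.inv().apply(d).round(4),"after turn",T.inv().apply(d).round(4),"turn",rv.round(4))
if __name__=="__main__": go(*map(float,sys.argv[1:5]))
E
python3 g.py .4965 .3065 .25 .135
```

```text
t 0.7667 pos [0.2585 0.51   0.2989] w 0.085 F [-0.2 -0.6  1.4] q [ 0.98  0.25  1.38  0.    1.53 -0.75]
tool shift now [-0.2036 -0.2378  0.0494] after turn [-0.2084 -0.2337  0.0489] turn [-0.0096 -0.0087  0.0222]
```

apply_moves(moves=[0.085,-0.026,-0.03,0,-0.01,-0.009,0.022,0.085,-0.026,-0.03,0,0,0,0,0.085,-0.026,-0.03,0,0,0,0,0.085,-0.026,-0.03,0,0,0,0,0.085,-0.026,-0.03,0,0,0,0,0.085,-0.026,-0.03,0,0,0,0,0.085,-0.026,-0.03,0,0,0,0,0.085,-0.02,-0.02,0,0,0,0])

```text
clock: 1.43
position: [0.4931, 0.3083, 0.2934]
ee_rot: [-0.004, -0.077, 0.997, 0.0]
contact_force: [-0.0, 0.5, 0.4]
width: 0.085
```

```bash
python3 g.py .4965 .3065 .142 .135
```

```text
t 1.4333 pos [0.4931 0.3083 0.2934] w 0.085 F [-0.   0.5  0.4] q [ 0.44  0.26  1.37  0.    1.51 -1.29]
tool shift now [-0.0042 -0.0025  0.1514] after turn [-0.0031 -0.0022  0.1514] turn [ 0.0014 -0.0079  0.0188]
```

Align, then come down to 0.195 before the last drop.

apply_moves(moves=[0.085,-0.004,-0.0025,0,0.001,-0.008,0.019,0.085,0,0,0,0,0,0,0.085,0,0,0.03,0,0,0,0.085,0,0,0.03,0,0,0,0.085,0,0,0.03,0,0,0,0.085,0,0,0,0,0,0,0.085,0,0,0,0,0,0,0.085,0,0,0,0,0,0])

```text
clock: 2.1
position: [0.4989, 0.3052, 0.2003]
ee_rot: [-0.0, -0.064, 0.998, 0.0]
contact_force: [0.9, 0.1, 0.5]
width: 0.085
```

```bash
python3 g.py .4965 .3065 .142 .135;  python3 - <<'E'
from rig import imaging
import cv2
for n,(a,b,c,e) in(("side",(100,260,170,340)),("top",(120,280,80,300))):
    d=imaging.get_image(n)["image"][a:b,c:e,::-1]
    cv2.imwrite(f"pics/{n}1.png",cv2.resize(d,None,fx=3.5,fy=3.5,interpolation=cv2.INTER_CUBIC))
E
```

```text
t 2.1 pos [0.4989 0.3052 0.2003] w 0.085 F [0.9 0.1 0.5] q [ 0.43  0.31  1.53  0.    1.3  -1.27]
tool shift now [0.0022 0.0016 0.0584] after turn [0.0022 0.0016 0.0583] turn [ 0.0008 -0.0006 -0.006 ]
```

View pics/side1.png

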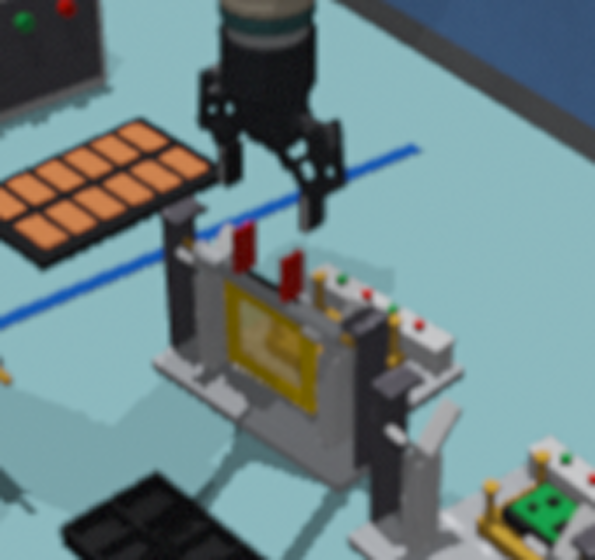

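View pics/top1.png

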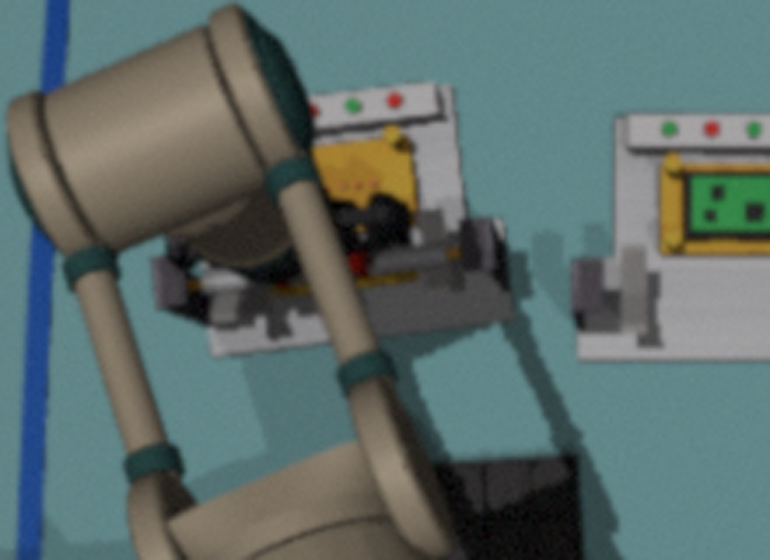

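The side view shows the open fingertips, at zoomed pixels (230,180) and (312,225), straddling the two red tabs at (243,245) and (291,275). They are above the tabs and in line with the hinge, so I'll descend.

apply_moves(moves=[0.085,0.002,0.0015,0.012,0,0,-0.006,0.085,0,0,0.012,0,0,0,0.085,0,0,0.012,0,0,0,0.085,0,0,0.012,0,0,0,0.085,0,0,0.009,0,0,0,0.085,0,0,0,0,0,0,0.085,0,0,0,0,0,0,0.085,0,0,0,0,0,0])

```text
clock: 2.87
position: [0.5059, 0.3128, 0.1574]
ee_rot: [0.014, -0.069, 0.998, 0.006]
contact_force: [1.0, 1.3, 0.4]
width: 0.085
```

```bash
python3 g.py .4965 .3065 .142 .135
```

```text
t 2.8667 pos [0.5059 0.3128 0.1574] w 0.085 F [1.  1.3 0.4] q [ 0.44  0.34  1.6   0.    1.17 -1.27]
tool shift now [ 0.0107 -0.0051  0.015 ] after turn [ 0.0102 -0.005   0.0154] turn [0.0102 0.0292 0.0029]
```

apply_moves(moves=[0.085,0.0107,-0.005,0,0.01,0.029,0.003,0.085,0,0,0,0,0,0,0.085,0,0,0,0,0,0,0.085,0,0,0,0,0,0,0.085,0,0,0,0,0,0,0.085,0,0,0,0,0,0,0.085,0,0,0,0,0,0,0.085,0,0,0,0,0,0])

```text
clock: 3.53
position: [0.4995, 0.3082, 0.1618]
ee_rot: [0.005, -0.067, 0.998, 0.002]
contact_force: [0.5, 1.1, -0.3]
width: 0.0849
```

```bash
python3 g.py .4965 .3065 .142 .135
```

```text
t 3.5333 pos [0.4995 0.3082 0.1618] w 0.0849 F [ 0.5  1.1 -0.3] q [ 0.43  0.33  1.6   0.    1.2  -1.27]
tool shift now [ 0.0034 -0.0014  0.0197] after turn [ 0.0032 -0.0013  0.0198] turn [0.0036 0.0105 0.    ]
```

apply_moves(moves=[0.085,0.0035,-0.0014,0.005,0.004,0.011,0,0.085,0,0,0.005,0,0.003,0,0.085,0,0,0.005,0,0.003,0,0.085,0,0,0.004,0,0.002,0,0.085,0,0,0,0,0,0,0.085,0,0,0,0,0,0,0.085,0,0,0,0,0,0,0.085,0,0,0,0,0,0])

```text
clock: 4.2
position: [0.4953, 0.3059, 0.1392]
ee_rot: [-0.006, -0.067, 0.998, -0.001]
contact_force: [-0.3, 1.5, 0.2]
width: 0.0851
```

```bash
python3 g.py .4965 .3065 .142 .135
```

```text
t 4.2 pos [0.4953 0.3059 0.1392] w 0.0851 F [-0.3  1.5  0.2] q [ 0.43  0.36  1.62  0.    1.17 -1.27]
tool shift now [-0.0012  0.0004 -0.0028] after turn [-0.0013  0.0005 -0.0028] turn [-0.0016 -0.013  -0.0001]
```

apply_moves(moves=[0.085,-0.001,0.0005,-0.003,-0.002,-0.013,0,0.085,0,0,0,0,0,0,0.02,0,0,0,0,0,0,0.02,0,0,0,0,0,0,0.02,0,0,0,0,0,0,0.02,0,0,0,0,0,0,0.02,0,0,0,0,0,0,0.02,0,0,0,0,0,0], newtons=50)

```text
clock: 4.87
position: [0.4974, 0.3091, 0.149]
ee_rot: [0.004, -0.068, 0.998, 0.003]
contact_force: [0.0, 0.0, -1.9]
width: 0.0211
```

```bash
python3 g.py .4965 .3065 .142 .135
```

```text
t 4.8667 pos [0.4974 0.3091 0.149 ] w 0.0211 F [ 0.   0.  -1.9] q [ 0.44  0.34  1.62  0.    1.17 -1.27]
tool shift now [ 0.0013 -0.0025  0.0069] after turn [ 0.0012 -0.0025  0.007 ] turn [0.0056 0.0087 0.001 ]
```

```bash
cat > look.py <<'E'
import sys
from h import *
from rig import imaging
t=sys.argv[1]
for n,(a,b,c,e) in(("side",(100,340,150,410)),):
    d=imaging.get_image(n); np.savez(f"{n}_{t}.npz",**d)
    cv2.imwrite(f"pics/{n}_{t}.png",cv2.resize(d["image"][a:b,c:e,::-1],None,fx=2.5,fy=2.5,interpolation=cv2.INTER_CUBIC))
E
python3 look.py a; python3 g.py .4965 .3065 .142 .135
```

```text
t 4.9167 pos [0.4974 0.3092 0.1488] w 0.0214 F [-0.4  0.2  5.7] q [ 0.44  0.34  1.62  0.    1.17 -1.27]
tool shift now [ 0.0013 -0.0026  0.0067] after turn [ 0.0012 -0.0025  0.0068] turn [0.0058 0.0086 0.0007]
```

View pics/side_a.png

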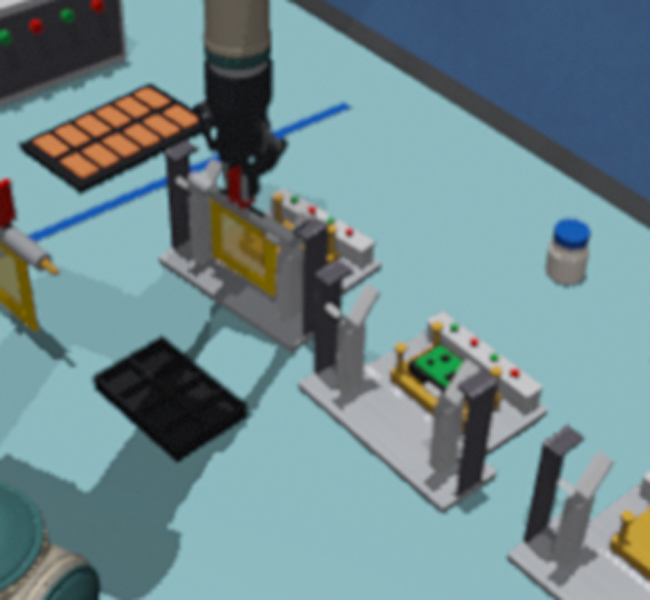

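apply_moves(moves=[0.015,0,0,-0.008,0.005,0.008,0,0.015,0,0,-0.012,0,0,0,0.015,0,0,-0.012,0,0,0,0.015,0,0,-0.012,0,0,0,0.015,0,0,-0.012,0,0,0,0.015,0,0,0,0,0,0,0.015,0,0,0,0,0,0,0.015,0,0,0,0,0,0])

```text
clock: 5.58
position: [0.4942, 0.3062, 0.199]
ee_rot: [-0.006, -0.068, 0.998, -0.003]
contact_force: [1.0, -0.1, -3.1]
width: 0.0214
```

```bash
python3 look.py b; python3 g.py .4965 .3065 .3 .135
```

```text
t 5.6333 pos [0.4939 0.306  0.1985] w 0.0215 F [-0.7  0.2 -2.7] q [ 0.44  0.31  1.53 -0.    1.31 -1.27]
tool shift now [-0.0013 -0.0005 -0.1015] after turn [-2.700e-03  1.000e-04 -1.015e-01] turn [-0.0063 -0.0134  0.0003]
```

View pics/side_b.png

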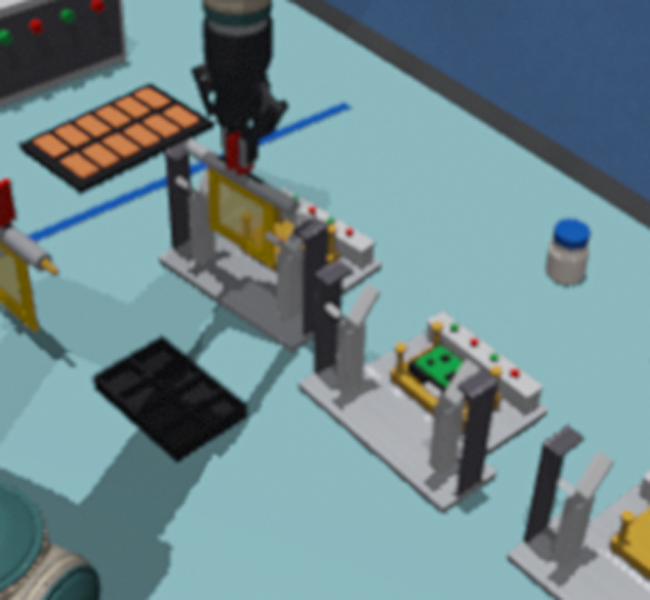

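The door is rising with the gripper: its tube, at (200–290, 150–205), is level with the keeper tops, and the wrist reads about 2.7 N, the door's weight. I'll keep lifting.

apply_moves(moves=[0.015,-0.001,0,-0.012,-0.006,-0.013,0,0.015,0,0,-0.015,0,0,0,0.015,0,0,-0.02,0,0,0,0.015,0,0,-0.02,0,0,0,0.015,0,0,-0.02,0,0,0,0.015,0,0,-0.015,0,0,0,0.015,0,0,0,0,0,0,0.015,0,0,0,0,0,0])

```text
clock: 6.3
position: [0.4924, 0.3046, 0.3018]
ee_rot: [-0.004, -0.068, 0.998, -0.002]
contact_force: [-0.3, 0.6, -3.1]
width: 0.021
```

```bash
python3 g.py .4853 .0185 .30 .025
```

```text
t 6.3 pos [0.4924 0.3046 0.3018] w 0.021 F [-0.3  0.6 -3.1] q [ 0.43  0.26  1.36 -0.    1.53 -1.27]
tool shift now [ 0.0456 -0.2825  0.0029] after turn [ 0.0143 -0.2858  0.0018] turn [-0.0029 -0.0079  0.1102]
```

apply_moves(moves=[0.015,0.004,-0.02,0,-0.003,-0.008,0.028,0.015,0.004,-0.028,0,0,0,0.028,0.015,0.003,-0.03,0,0,0,0.028,0.015,0.002,-0.03,0,0,0,0.026,0.015,0.0015,-0.03,0,0,0,0,0.015,0.0015,-0.03,0,0,0,0,0.015,0.0015,-0.03,0,0,0,0,0.015,0.001,-0.025,0,0,0,0])

```text
clock: 6.97
position: [0.4808, 0.0772, 0.2906]
ee_rot: [-0.007, -0.015, 1.0, 0.001]
contact_force: [0.1, 0.4, -3.5]
width: 0.0217
```

```bash
python3 g.py .4853 .0185 .30 .025
```

```text
t 6.9667 pos [0.4808 0.0772 0.2906] w 0.0217 F [ 0.1  0.4 -3.5] q [ 0.01  0.12  1.56  0.    1.47 -1.59]
tool shift now [-0.0026 -0.0588 -0.0096] after turn [-0.003  -0.0588 -0.0094] turn [ 0.0024 -0.0132  0.0057]
```

apply_moves(moves=[0.015,-0.001,-0.02,-0.003,0.002,-0.013,0.006,0.015,-0.001,-0.02,-0.003,0,0,0,0.015,-0.001,-0.012,-0.003,0,0,0,0.015,0,0,0,0,0,0,0.015,0,0,0,0,0,0,0.015,0,0,0,0,0,0,0.015,0,0,0,0,0,0,0.015,0,0,0,0,0,0])

```text
clock: 7.63
position: [0.479, 0.0194, 0.291]
ee_rot: [-0.008, -0.009, 1.0, 0.0]
contact_force: [-0.4, 0.8, -2.3]
width: 0.0213
```

```bash
python3 g.py .4853 .0185 .30 .025
python3 - <<'E'
from h import *
from rig import imaging
for n in("side","top"):
    d=imaging.get_image(n); np.savez(n+"_c.npz",**d)
    cv2.imwrite(f"pics/{n}_c.png",d["image"][60:360,80:480,::-1].repeat(2,0).repeat(2,1))
E
```

```text
t 7.6333 pos [0.479  0.0194 0.291 ] w 0.0213 F [-0.4  0.8 -2.3] q [-0.1   0.11  1.57 -0.    1.47 -1.69]
tool shift now [-0.0062 -0.001  -0.0091] after turn [-0.0063 -0.0011 -0.009 ] turn [ 0.0006 -0.0153 -0.0074]
```

View pics/side_c.png

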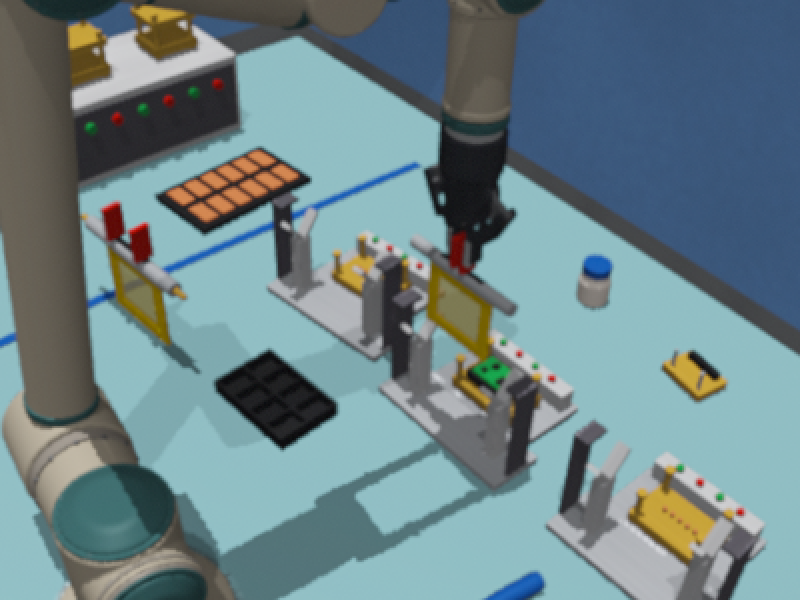

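View pics/top_c.png

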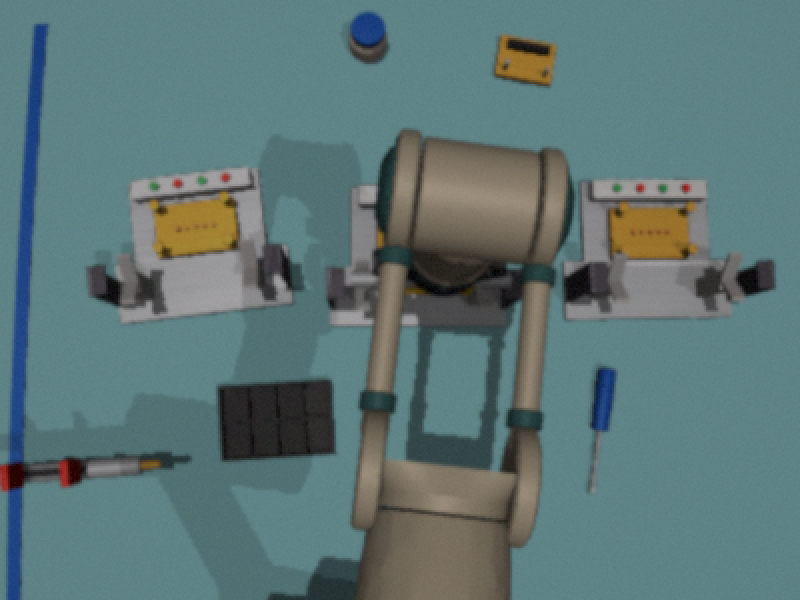

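Side view: the door hangs upright over the middle nest. Its tube runs from (418,243) to (510,310), the pins are retracted, and the frame is above the board. I'll measure the tube against the hinge.

Run:
```python
from h import *
d=dict(np.load("side_c.npz")); X=cloud(d); I=d["image"].astype(int)
dist=np.hypot(X[...,0]-.48,X[...,1]-.019)
sat=I.max(-1)-I.min(-1)
v,u=np.mgrid[0:420,0:560]
m=(dist<.13)&(X[...,2]>.2)&(X[...,2]<.30)&(sat<35)&(I.max(-1)>70)&(v<225)
P=X[m]; print(len(P))
y=(dist<.13)&(X[...,2]>.15)&(X[...,2]<.28)&(I[...,2]<.55*I[...,0])&(I[...,1]>.5*I[...,0])
Y=X[y]; print("yellow",len(Y),np.percentile(Y,[2,50,98],0).round(4).tolist())
for lo,hi in((-.08,-.04),(-.04,.0),(0.06,.08),(.08,.1),(.09,.12)):
    q=P[(P[:,1]>lo)&(P[:,1]<hi)]
    if len(q): print(lo,len(q),q.mean(0).round(4),q.min(0).round(4),q.max(0).round(4))
q=P[(abs(P[:,1]-.019)>.035)]
med=np.median(q[:,2]); q=q[abs(q[:,2]-med)<.02]
print(np.polyfit(q[:,1],q[:,0],1),np.polyfit(q[:,1],q[:,2],1),np.percentile(q[:,1],[1,99]), med)
# frame plane tilt
c=Y.mean(0); print("frame normal",np.linalg.svd(Y-c)[2][2])
```

```text
440
yellow 535 [[0.4718, -0.0344, 0.1696], [0.4755, 0.0149, 0.2077], [0.4793, 0.0708, 0.255]]
-0.08 91 [ 0.4769 -0.0553  0.2719] [ 0.4707 -0.0678  0.2605] [ 0.4865 -0.0406  0.279 ]
-0.04 111 [ 0.4757 -0.0215  0.2684] [ 0.4686 -0.0393  0.2164] [ 0.4836 -0.      0.2987]
0.06 51 [0.4731 0.0705 0.2703] [0.4673 0.0608 0.247 ] [0.4812 0.0791 0.2795]
0.08 46 [0.474  0.0901 0.2736] [0.4678 0.0802 0.263 ] [0.4831 0.0999 0.2803]
0.09 37 [0.4735 0.0984 0.2727] [0.4681 0.0907 0.263 ] [0.4824 0.1057 0.2783]
[-0.02468227  0.47528548] [0.00614721 0.2723135 ] [-0.06719762  0.1048967 ] 0.2731185225931448
frame normal [-0.99950808 -0.01550876  0.02725941]
```

The tube runs y −0.067 to 0.105: it is 172 mm long, its middle is at 0.019, its yaw is 0.025, and its axis is 21 mm under the TCP. I'll correct x and descend in stages.

apply_moves(moves=[0.015,-0.006,-0.001,0,0.001,-0.015,-0.007,0.015,0,0,0.012,0,0,0,0.015,0,0,0.018,0,0,0,0.015,0,0,0.018,0,0,0,0.015,0,0,0.015,0,0,0,0.015,0,0,0.01,0,0,0,0.015,0,0,0,0,0,0,0.015,0,0,0,0,0,0])

```text
clock: 8.4
position: [0.4901, 0.0213, 0.2171]
ee_rot: [0.006, -0.017, 1.0, -0.0]
contact_force: [-0.4, -0.4, -2.8]
width: 0.0216
```

```bash
python3 g.py .4855 .0190 .146 .025
```

```text
t 8.4 pos [0.4901 0.0213 0.2171] w 0.0216 F [-0.4 -0.4 -2.8] q [-0.1   0.15  1.71  0.    1.27 -1.7 ]
tool shift now [ 0.0056 -0.0021  0.0711] after turn [ 0.0047 -0.0022  0.0711] turn [-0.0011  0.0126  0.0081]
```

apply_moves(moves=[0.015,0.005,-0.002,0,-0.001,0.013,0.008,0.015,0,0,0.007,0,0.003,0,0.015,0.001,0,0.007,0,0.003,0,0.015,0.001,0,0.007,0,0.003,0,0.015,0,0,0.004,0,0.002,0,0.015,0,0,0,0,0,0,0.015,0,0,0,0,0,0,0.015,0,0,0,0,0,0])

```text
clock: 9.07
position: [0.4848, 0.0189, 0.1923]
ee_rot: [-0.004, -0.013, 1.0, -0.0]
contact_force: [-0.6, 0.3, -1.9]
width: 0.021
```

```bash
python3 g.py .4855 .0190 .146 .025
```

```text
t 9.0667 pos [0.4848 0.0189 0.1923] w 0.021 F [-0.6  0.3 -1.9] q [-0.1   0.17  1.75 -0.    1.23 -1.7 ]
tool shift now [-0.001   0.0001  0.0463] after turn [-0.0007  0.0001  0.0463] turn [-0.0007 -0.0076  0.0001]
```

Good alignment; the tube axis is at about 0.171. I'll descend past the keepers.

apply_moves(moves=[0.015,-0.001,0,0.004,0,-0.007,0,0.015,0,0,0.006,0,0.003,0,0.015,0.001,0,0.006,0,0.003,0,0.015,0.001,0,0.006,0,0.003,0,0.015,0,0,0.004,0,0.002,0,0.015,0,0,0,0,0,0,0.015,0,0,0,0,0,0,0.015,0,0,0,0,0,0])

```text
clock: 9.73
position: [0.4837, 0.0189, 0.1635]
ee_rot: [-0.006, -0.013, 1.0, -0.0]
contact_force: [0.4, -0.2, -2.3]
width: 0.0214
```

```bash
python3 g.py .4855 .0190 .146 .025; python3 look.py d
```

```text
t 9.7333 pos [0.4837 0.0189 0.1635] w 0.0214 F [ 0.4 -0.2 -2.3] q [-0.1   0.2   1.79 -0.    1.16 -1.7 ]
tool shift now [-0.002   0.0001  0.0174] after turn [-0.0018  0.0001  0.0175] turn [-0.0007 -0.0119  0.0001]
```

View pics/side_d.png

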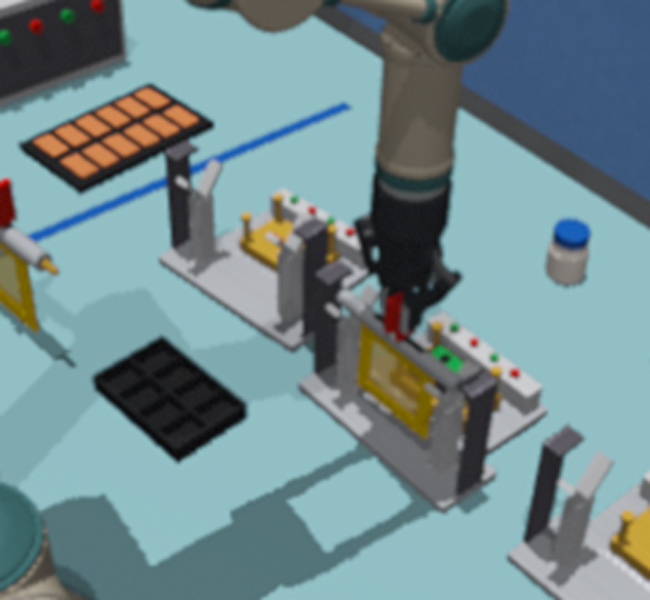

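The tube, at (345,298) to (475,378), is between the posts and entering the V cradles, with no contact force yet. 17 mm to go.

apply_moves(moves=[0.015,-0.002,0,0.003,0,-0.011,0,0.015,0,0,0.004,0,0.002,0,0.015,0,0,0.004,0,0.002,0,0.015,0,0,0.003,0,0.002,0,0.015,0,0,0.001,0,0,0,0.015,0,0,0,0,0,0,0.015,0,0,0,0,0,0,0.015,0,0,0,0,0,0])

```text
clock: 10.45
position: [0.4873, 0.0189, 0.1488]
ee_rot: [-0.001, -0.012, 1.0, -0.0]
contact_force: [0.6, -0.0, -1.8]
width: 0.0217
```

```bash
python3 g.py .4855 .0190 .146 .025
```

```text
t 10.45 pos [0.4873 0.0189 0.1488] w 0.0217 F [ 0.6 -0.  -1.8] q [-0.1   0.21  1.81 -0.    1.12 -1.7 ]
tool shift now [0.0018 0.0001 0.0028] after turn [0.0018 0.0001 0.0028] turn [-0.0007 -0.0023 -0.0012]
```

Feel for the seat.

apply_moves(moves=[0.015,0.0015,0,0.002,0,0,0,0.015,0,0,0.002,0,0,0,0.015,0,0,0.001,0,0,0,0.015,0,0,0.001,0,0,0,0.015,0,0,0,0,0,0,0.015,0,0,0,0,0,0,0.015,0,0,0,0,0,0,0.015,0,0,0,0,0,0])

```text
clock: 11.12
position: [0.4872, 0.0189, 0.1488]
ee_rot: [0.002, -0.012, 1.0, -0.001]
contact_force: [-0.4, -0.2, 3.3]
width: 0.0211
```

```bash
python3 g.py .4855 .0190 .146 .025
```

```text
t 11.1167 pos [0.4872 0.0189 0.1488] w 0.0211 F [-0.4 -0.2  3.3] q [-0.1   0.21  1.82 -0.    1.11 -1.7 ]
tool shift now [0.0017 0.0002 0.0028] after turn [0.0017 0.0002 0.0028] turn [-0.0012  0.0043 -0.0016]
```

```bash
python3 look.py e
python3 - <<'E'
from h import *
d=dict(np.load("side_e.npz")); X=cloud(d); I=d["image"].astype(int)
dd=X-np.array([.4853,.0185,0]); lx=dd[...,0]+.025*dd[...,1]; ly=dd[...,1]-.025*dd[...,0]
sat=I.max(-1)-I.min(-1)
for a,b in((-.06,-.03),(.03,.06)):
  for nm,X_,m in(("now",X,(abs(lx)<.012)&(ly>a)&(ly<b)&(X[...,2]>.113)&(X[...,2]<.14)&(sat<35)),):
    P=X_[m]; print(a,len(P),P.min(0).round(4),P.max(0).round(4))
# reference: original door in L nest
d=dict(np.load("side0.npz")); X=cloud(d); I=d["image"].astype(int)
dd=X-np.array([.4965,.3065,0]); s,c=np.sin(.135),np.cos(.135); lx=dd[...,0]*c+dd[...,1]*s; ly=-dd[...,0]*s+dd[...,1]*c
sat=I.max(-1)-I.min(-1)
for a,b in((-.06,-.03),(.03,.06)):
    P=X[(abs(lx)<.012)&(ly>a)&(ly<b)&(X[...,2]>.113)&(X[...,2]<.14)&(sat<35)]; print("ref",a,len(P),P.min(0).round(4),P.max(0).round(4))
E
```

```text
-0.06 69 [ 0.477  -0.0401  0.1135] [ 0.493  -0.0117  0.1397]
0.03 70 [0.4761 0.0484 0.1137] [0.4942 0.0782 0.1384]
ref -0.06 54 [0.4927 0.247  0.1172] [0.5117 0.2778 0.1395]
ref 0.03 35 [0.4789 0.3367 0.1143] [0.4925 0.3655 0.1387]
```

View pics/side_e.png

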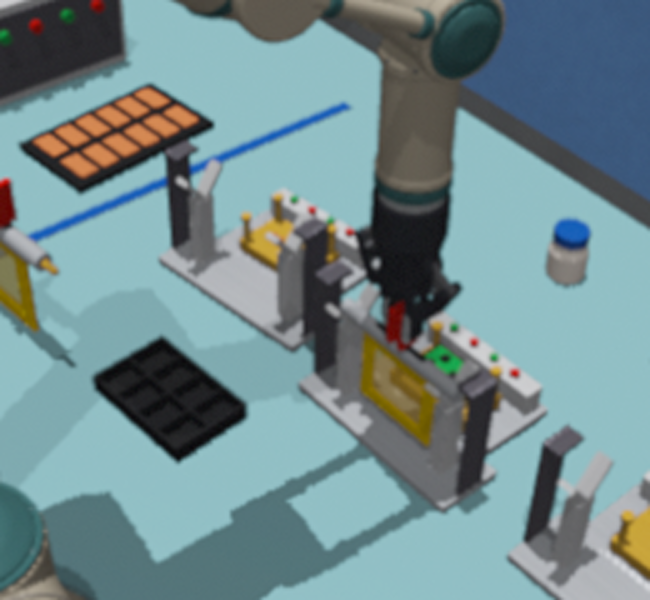

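apply_moves(moves=[0.015,0.001,0,0.002,0,0.004,0,0.015,0,0,0.002,0,0,0,0.015,0,0,0.002,0,0,0,0.015,0,0,0.002,0,0,0,0.015,0,0,0.001,0,0,0,0.015,0,0,0.001,0,0,0,0.015,0,0,0.001,0,0,0,0.015,0,0,0.001,0,0,0])

```text
clock: 11.83
position: [0.4872, 0.0189, 0.1486]
ee_rot: [0.003, -0.012, 1.0, -0.001]
contact_force: [-3.1, 0.9, 9.2]
width: 0.0217
```

```bash
python3 g.py .4855 .0190 .149 .025;python3 look.py f
python3 - <<'E'
from h import *
for f,c,w in(("side0",(.4965,.3065),.135),("side_e",(.4853,.0185),.025),("side_f",(.4853,.0185),.025)):
    d=dict(np.load(f+".npz")); X=cloud(d); I=d["image"].astype(int)
    dd=X-np.array([*c,0]); s,k=np.sin(w),np.cos(w); lx=dd[...,0]*k+dd[...,1]*s; ly=-dd[...,0]*s+dd[...,1]*k
    m=(abs(lx)<.015)&(abs(ly)<.06)&(X[...,2]<.12)&(X[...,2]>.01)&(I[...,2]<.55*I[...,0])&(I[...,0]>80)
    P=np.stack([lx[m],ly[m],X[...,2][m]],1); print(f,len(P),np.percentile(P,[1,50,99],0).round(4).tolist())
E
```

```text
t 11.8333 pos [0.4872 0.0189 0.1486] w 0.0217 F [-3.1  0.9  9.2] q [-0.1   0.21  1.82 -0.    1.11 -1.7 ]
tool shift now [ 0.0017  0.0002 -0.0004] after turn [ 0.0017  0.0002 -0.0004] turn [-0.002   0.0063 -0.0019]
side0 477 [[-0.004, -0.0513, 0.0162], [0.0004, -0.005, 0.0672], [0.0071, 0.0564, 0.1127]]
side_e 592 [[-0.0036, -0.0539, 0.0137], [0.0002, -0.0046, 0.071], [0.0066, 0.0537, 0.1118]]
side_f 592 [[-0.004, -0.0542, 0.0131], [0.0001, -0.0049, 0.071], [0.0067, 0.0545, 0.1126]]
```

The door resists a 9 N press without moving, and it sits in the nest frame as it first hung in the other nest. It is seated, so I'll open.

apply_moves(moves=[0.085,0,0,0,0,0,0,0.085,0,0,0,0,0,0,0.085,0,0,0,0,0,0,0.085,0,0,0,0,0,0,0.085,0,0,0,0,0,0,0.085,0,0,0,0,0,0,0.085,0,0,0,0,0,0,0.085,0,0,0,0,0,0])

```text
clock: 12.55
position: [0.488, 0.0186, 0.147]
ee_rot: [0.003, -0.012, 1.0, -0.001]
contact_force: [0.2, -0.1, 0.4]
width: 0.0851
```

```bash
python3 g.py .4855 .0190 .25 .025;python3 look.py g
```

```text
t 12.55 pos [0.488  0.0186 0.147 ] w 0.0851 F [ 0.2 -0.1  0.4] q [-0.1   0.21  1.82 -0.    1.1  -1.7 ]
tool shift now [ 0.0018  0.0002 -0.103 ] after turn [ 0.0024  0.0005 -0.103 ] turn [-0.0026  0.0064 -0.0007]
```

View pics/side_g.png

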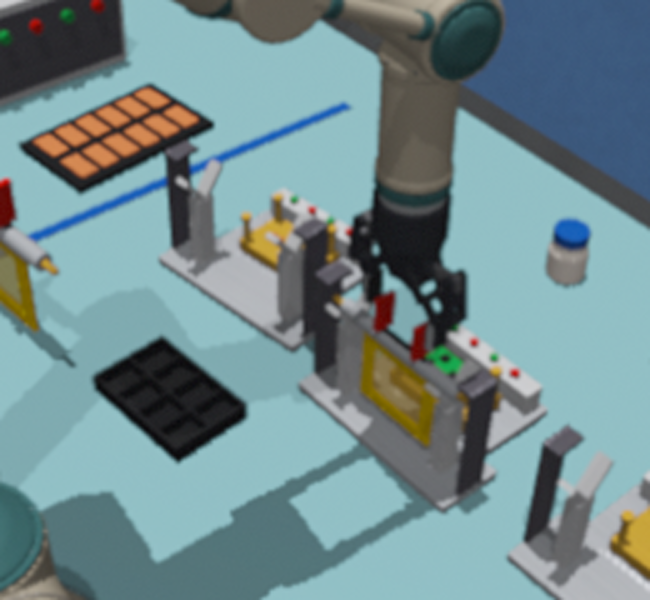

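Tabs have sprung apart, at (384,312) and (419,342), and the jaws are clear of them. I'll retreat straight up.

apply_moves(moves=[0.085,0.001,0,-0.008,0,0.003,0,0.085,0,0,-0.012,0,0,0,0.085,0,0,-0.015,0,0,0,0.085,0,0,-0.02,0,0,0,0.085,0,0,-0.025,0,0,0,0.085,0,0,-0.025,0,0,0,0.085,0,0,-0.02,0,0,0,0.085,0,0,0,0,0,0])

```text
clock: 13.27
position: [0.4852, 0.0189, 0.2806]
ee_rot: [0.001, -0.012, 1.0, -0.001]
contact_force: [0.0, -0.5, 0.1]
width: 0.0849
```

apply_moves(moves=[0.085,0,0.035,-0.01,0,0,0,0.085,0,0.038,-0.01,0,0,0,0.085,0,0.038,0,0,0,0,0.085,0,0.038,0,0,0,0,0.085,0,0.038,0,0,0,0,0.085,0,0.03,0,0,0,0,0.085,0,0,0,0,0,0,0.085,0,0,0,0,0,0])

```text
clock: 13.93
position: [0.4805, 0.2429, 0.3004]
ee_rot: [0.002, -0.009, 1.0, -0.002]
contact_force: [0.6, -0.2, 0.3]
width: 0.0849
```

Run:
```python
from h import *
from rig import imaging,manip
s=manip.get_state(); print(s["clock"],s["position"],s["qd"].round(2))
c=(.4853,.0185);w=.025
for n in("side","top"):
    d=imaging.get_image(n); np.savez(n+"_h.npz",**d); X=cloud(d); I=d["image"].astype(int)
    z=d["image"][140:320,220:400,::-1]; cv2.imwrite(f"pics/{n}_h.png",cv2.resize(z,None,fx=3.3,fy=3.3,interpolation=cv2.INTER_CUBIC))
    r,g,b=I[...,0],I[...,1],I[...,2]
    dd=X-np.array([*c,0]); sn,k=np.sin(w),np.cos(w); lx=dd[...,0]*k+dd[...,1]*sn; ly=-dd[...,0]*sn+dd[...,1]*k
    m=(r>80)&(g<.4*r)&(b<.4*r)&(abs(lx)<.03)&(abs(ly)<.06)&(X[...,2]>.12)
    for sg in(-1,1):
        q=m&(sg*ly>0); P=np.stack([lx[q],ly[q],X[...,2][q]],1); print(n,sg,len(P),np.percentile(P,[2,50,98],0).round(4).tolist())
```

```text
13.9333 [0.48053763 0.24290406 0.30035113] [ 0.05  0.02 -0.    0.04 -0.01  0.01]
side -1 85 [[-0.0096, -0.0335, 0.1394], [-0.0012, -0.0305, 0.1614], [0.0105, -0.0275, 0.1811]]
side 1 67 [[-0.0093, 0.0227, 0.1407], [-0.0011, 0.0251, 0.1625], [0.0086, 0.0288, 0.1793]]
top -1 26 [[-0.0096, -0.0285, 0.1719], [-0.0001, -0.0261, 0.1765], [0.0095, -0.0237, 0.1802]]
top 1 27 [[-0.0096, 0.0255, 0.1649], [-0.0015, 0.0281, 0.1775], [0.0096, 0.0323, 0.1805]]
```

View pics/side_h.png

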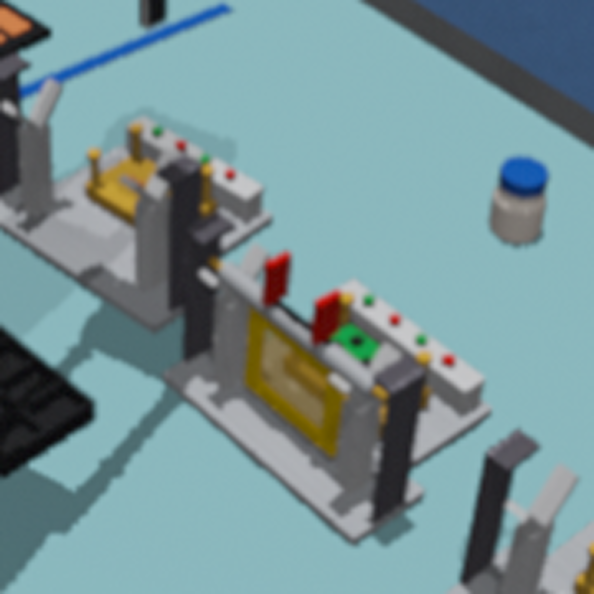

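View pics/top_h.png

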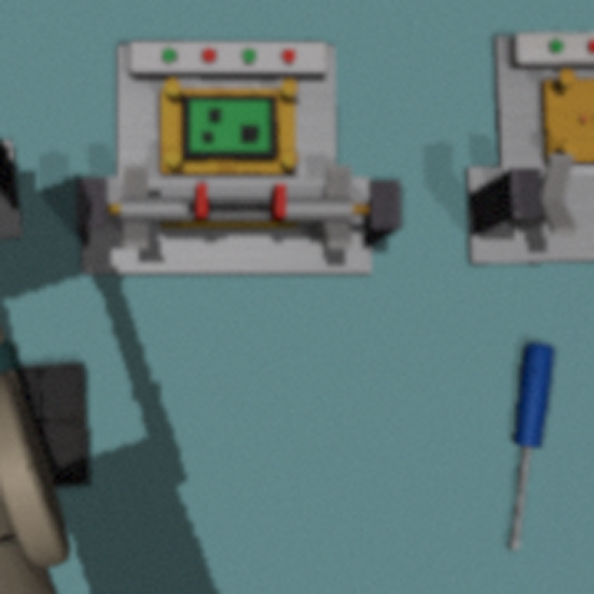

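The top view shows both brass pins, at (114,208) and (360,208), running under the dark keepers. The tabs are 54–56 mm apart centre to centre, which is free, and their tops are at 0.178 m. The door is seated and the arm is clear.

```bash
python3 -c "
from rig import workorder,manip
s=manip.get_state();print(s['contact_force'],s['position'],s['clock'])
print(workorder.sign_off())"
```

```text
[-0.76710231 -0.91324609  0.28332135] [0.48071455 0.24171182 0.30039679] 14.0333
the job is handed in; nothing more can be done
None
```

The guard door now hangs on the hinge of the loaded (middle) nest, and I handed the job in at about 14 s. I pinched its tabs on the left nest at 50 N, lifted it off, carried it across and lowered it into the cradles. The door did not move under a 9 N press, so I released it and backed the arm away.

**Last checks, by camera:**
- **Position:** the tabs are centred on the hinge line to within a few millimetres (about 1 mm in the top view). Their tops are at about 0.178 m, as expected for a seated door.
- **Pins:** the tabs are 54–56 mm apart centre to centre, which is their free spacing. Both pins show under the keepers.
- **Arm:** it is well clear of everything, with only sensor noise on the wrist force.

**Disagreements:**
- **Jaw width:** while pinched, the jaws read 21 mm instead of the stated 24 mm.
- **Tab position:** the two cameras differed by 3–4 mm along the hinge, probably because each sees different tab faces.
- **Arm drift:** the tool drifted by up to about 1 cm and 0.03 rad on some vertical moves. I corrected this before gripping and before seating.

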